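# Masking tape off its spindle at the phone repair bench

### The arm

A 6-joint arm with a two-finger parallel gripper is mounted at the origin on the work surface. World frame = base frame: x ahead of the robot, y to its left, z up, the work surface at z = 0. Lengths are in mm, angles in rad, forces in N, time in s.
With the tool pointing down it reaches from about 325 to 775 mm from the base axis. Payload 9.3 kg.
Tool frame: the origin (TCP) lies midway between the tips of the shut fingers; the grasp point (between the pads) lies 19 mm behind it; z points along the fingers, y is the line along which they close (so a half turn about z gives the same grasp; the last joint's range is limited). The gripper opens to 85 mm and grips with 20 to 120 N. Pads are 22 mm wide; open, the fingers measure 114 mm over their backs; the gripper's body (76 mm by 85 mm) begins 54 mm behind the grasp point. The pads swing forward as they close: fully open they stand 13 mm farther back than shut.
Start: joints at [1.185, 0.259, 0.021, 1.334, 0, 1.418], TCP at [126.888, 535.16, 207.479] pointing down, gripper open.
Joint ranges: [-3.04, 3.04], [-0.91, 1.82], [-1.04, 1.36], [-1.92, 1.95], [-1.52, 1.45], [-3.14, 3.14]. Speed limits (rad/s): [2.22, 2.22, 2.79, 3.14, 3.14, 3.14].

### API

Orientations are given as a rotation vector (axis times angle).
In Python, from bench import bot, vision, ticket, look_for, tip_of gives the robot as it stands.
- The arm moves only by the tool apply_moves, never from a script. Its argument "steps" is a list of rows, each a list of 3 entries, a list of its own where there are three numbers: the turn, a rotation vector about the tool's x, y, z in degrees, then the shift along the tool's x, y, z in cm, then the closure, from -1 (fully open) to 1 (shut), so that 0 is half open. In form: [[[rx, ry, rz], [x, y, z], hand], ...]. A call has 1 to 20 rows; each row shifts and turns the commanded pose from where the row before left it, along the tool's axes as they then stand; what a row does not reach is not made up. A row lasts 1/8 s, in which the tool goes at most 62.5 mm and 10.7 degrees, less where a joint would pass 70% of its speed; a pose out of reach is approached as far as the arm can. A call with a gripper value outside its range is refused whole. The fingers move at their own pace and stop on an object; "squeeze" is the grip in N (left out, the last holds). Time passes only in rows, so rows that do not move let the fingers close. It gives the time, the measured TCP pose, the force, the opening and the grip force at its end, in the units of the state.
- bot.state(): the state, without advancing time (a new reading comes with each control period).
- vision.capture(name): name is "side" or "top" or "wrist"; returns a dict with "image" (384x512x3 uint8, blue, green, red), "depth" (384x512 float32, mm along the optical axis (not along the pixel's ray), 0 where there is no reading), "vertical_fov" (degrees; the focal length in pixels is half the picture's height over the tangent of half this angle, whatever the lens; pixels are square), "cx", "cy" (the principal point, pixels), "rvec" (rotation vector, rad) and "tvec" (3), from world to camera coordinates, as OpenCV has them; the wrist camera has in their place "hand_eye" (4x4, takes a point from camera to tool coordinates, whose origin is the TCP and whose axes are the flange's). Camera axes: x right, y down, z forward; pixel columns grow to the right and rows downward; lengths in mm; the calibration is good to about 2 mm. A picture is of the moment at which its call begins: read the wrist's pose just before it.
- ticket.sign_off(): hands the job in; it is judged then, once.
Trained networks look in the newest picture that a camera, given by its name, has taken for a name from the list of things; names that differ only in an ending like _2 or _b are one class to them, and where a whole thing is asked for, a point or a joint stands for the part that bears it (a point fixed in the world has none). Each returns a list of dicts, best first, with "p" (0 to 1); they miss things now and then, are a little off and sometimes report something else, mostly with a low value. They report only what shows in the picture. A call takes as long as a camera call.
- look_for(query, camera): "location" ([column, row] in pixels, amid what is visible of it).
- tip_of(query, camera): "location" ([column, row] in pixels: a listed point, or the origin of a listed thing).
The state is a dict: "clock": time; "q": joint angles; "joint_velocities": joint speeds; "effort": joint torques, N m; "position": TCP position; "eef_rot": TCP orientation; "force": force on the tool from outside, world axes, zero at the start; "ft_torque": the same for the moment, N m; "width": opening from 0.0 (shut) to 1.0 (fully open); "gripper_force": force on a finger pad.
Only numpy, scipy, OpenCV 4.12 (cv2) and the standard library are available. Lean on these libraries where they do the work, as an engineer would, in place of code of your own. Each camera call takes 0.05 s, during which the arm holds its last target. There are 200 camera calls.

### The job

Get the tape ready for masking the circuit board: lift the narrow roll of amber tape (the low roll, not the wide one) straight up off its spindle and set it down gently, lying flat, inside the shallow rectangular metal tray. Leave the wide tape roll and the solder reel on their spindles.

Things in the scene. Friction and masses are not known exactly. Their poses are not given: they have to be found in the camera images.
- narrow_roll: Narrow roll of amber tape, white core: plain ring 56 mm across, 25 high, bore 26, 35-70 g. Origin: centre of its underside; z along the bore, up. It rests 24 above the bench on the 36-wide shoulder of a fixed spindle (base disc 76 across, 8 thick; steel post 18 across, ending 64 above the bench, so 15 above this roll). Three such spindles, 130 or more apart; any reel may be on any of them.
- wide_roll: Wide roll of the same amber tape: also 56 mm across with bore 26, but 48 high, so it hides the end of its post, on an identical spindle. Origin: centre of its underside, 24 above the bench. To be left in place.
- solder_reel: Grey plastic reel of solder wire with a flange at each end: 56 mm across the flanges, 48 across the winding, 45 high, on an identical spindle. Origin: centre of its underside, 24 above the bench. To be left in place.
- tray: Shallow open dark steel tray, 150 mm (its x) by 170 (its y), walls 4 thick and 10 high above the bench, floor 4 thick; fixed to the bench, between the robot and the spindles. Origin: centre of its underside, at bench height; z up. A small flat shield can (20 x 16 x 4) lies in its corner at +x +y; the rest is empty.

How it is judged:
By the outcome, as a careful person would: the job done as asked, in the order asked, and still so for the second after the job is handed in, with the robot touching nothing.
It also fails if it takes over 42 s, if anything falls off the work surface, if the arm or the gripper's body presses on something with over 40 N, if the wrist force passes 120 N, or if a joint passes its speed limit or range.

## Working session

There is one attempt and no reset: what is moved stays moved. The work goes in short steps, Python scripts to look and compute and a tool call to move; the robot and the scene stay as the last step left them, time stands still between calls to the robot, and variables do not carry over. Pictures are saved under pics/ and viewed, at most 10 in all, crops included, and the job is handed in when it is done.

Besides the shell and the picture viewer there is one more tool, called after ">>>" as name(argument=value, ...) on one line, values as JSON. apply_moves: Moves the arm, as the interface text tells. Its arguments: {"type":"object","properties":{"steps":{"type":"array"},"squeeze":{"type":"number"}},"required":["steps"]}

```bash
mkdir -p pics
cat > h.py <<'E'
import numpy as np, cv2
from bench import bot, vision, ticket, look_for, tip_of
def cap(n):
    s=bot.state(); d=vision.capture(n); h,w=d["depth"].shape
    f=h/2/np.tan(np.radians(d["vertical_fov"])/2)
    if "hand_eye" in d:
        T=np.eye(4); T[:3,:3]=cv2.Rodrigues(np.array(s["eef_rot"],float))[0]; T[:3,3]=s["position"]
        M=T@np.array(d["hand_eye"])
    else:
        E=np.eye(4); E[:3,:3]=cv2.Rodrigues(np.array(d["rvec"],float))[0]; E[:3,3]=np.ravel(d["tvec"]); M=np.linalg.inv(E)
    v,u=np.mgrid[:h,:w]; z=d["depth"]
    P=np.stack([(u-d["cx"])/f*z,(v-d["cy"])/f*z,z],-1)@M[:3,:3].T+M[:3,3]
    P[z==0]=np.nan
    return d,P,M,f
E
cat > a.py <<'E'
from h import *
s=bot.state(); print(s)
ims=[]
for n in ["top","side"]:
    d,P,M,f=cap(n); ims.append(d["image"]); print(n,M[:3,3].round(),f)
    for q in ["narrow_roll","wide_roll","solder_reel","tray"]:
        for r in look_for(q,n)[:3]:
            u,v=map(int,np.round(r["location"])); print(q,round(r["p"],2),u,v,P[v,u].round(1))
cv2.imwrite("pics/a.png",cv2.resize(np.hstack(ims),(800,300)))
cv2.imwrite("pics/top.png",ims[0])
E
python3 a.py
```

```text
{'clock': 0.0, 'q': array([1.18541628e+00, 2.59164827e-01, 2.07587623e-02, 1.33368364e+00,
       2.71616866e-05, 1.41818421e+00]), 'joint_velocities': array([-0.00115262,  0.00074708, -0.00108653,  0.000232  ,  0.00033357,
        0.00100499]), 'effort': array([-4.51086416e-04, -5.55640018e+01,  3.44528747e+01,  1.37168527e-02,
       -2.08241031e-04, -1.82842064e-05]), 'position': array([126.75512183, 534.87878813, 206.87986837]), 'eef_rot': array([-3.64763135e-01, -3.11997185e+00,  1.94699644e-03]), 'force': array([ 0.36960736,  0.10449215, -0.28556968]), 'ft_torque': array([-0.02863555, -0.05321241, -0.01925256]), 'gripper_force': 0.0, 'width': 0.999563588036584}
top [486.  14. 860.] 460.453534891161
narrow_roll 0.93 368 153 [ 615.5 -201.3   48.4]
wide_roll 0.69 274 147 [619.6 -31.7  71.8]
solder_reel 0.95 144 147 [nan nan nan]
tray 0.8 290 249 [441.1 -67.1   4.2]
side [ 298. -524.  421.] 360.1946422956063
narrow_roll 0.75 358 260 [ 604.1 -228.7   48.1]
wide_roll 0.78 295 193 [610.8 -37.7  58.6]
wide_roll 0.37 218 256 [436.4 -75.3   4.4]
solder_reel 0.68 242 149 [599.4 178.3  63. ]
tray 0.66 221 256 [440.7 -78.4   5. ]
```

View pics/a.png

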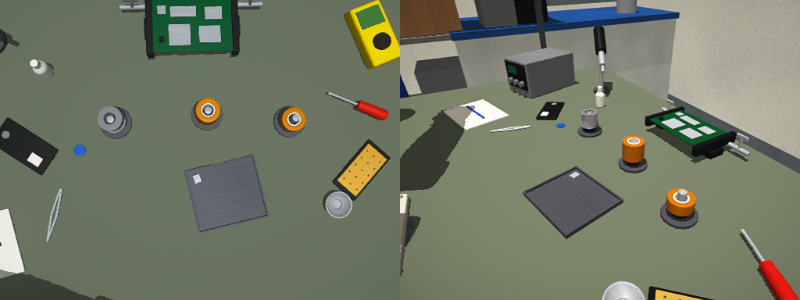

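```bash
cat > b.py <<'E'
from h import *
for n in ["top","side"]:
    d,P,M,f=cap(n)
    X,Y,Z=P[...,0],P[...,1],P[...,2]
    m=(abs(Z-49)<4)&(X>540)&(X<680)&(Y<-150)&(Y>-280)
    p=P[m][:,:2].astype(np.float32)
    (c,r)=cv2.minEnclosingCircle(p); print(n,"roll",m.sum(),np.percentile(p,[2,98],axis=0),c,r,np.median(Z[m]))
    m=(abs(Z-64)<4)&(X>540)&(X<680)&(Y<-150)&(Y>-280); print("post",m.sum(),np.nanmean(P[m],0))
    m=(abs(Z-10)<2.5)&(X>320)&(X<560)&(Y<60)&(Y>-220); p=P[m][:,:2].astype(np.float32)
    print("tray rim",m.sum(),cv2.minAreaRect(p))
    m=(abs(Z-4)<2)&(X>320)&(X<560)&(Y<60)&(Y>-220); p=P[m][:,:2].astype(np.float32)
    print("tray floor",m.sum(),cv2.minAreaRect(p))
    for q in ["narrow_roll","tray"]:print(tip_of(q,n)[:1])
E
python3 b.py
```

```text
top roll 595 [[ 592.41769287 -240.90017212]
 [ 642.81489746 -190.38033813]] (617.622314453125, -215.74057006835938) 27.960411071777344 48.46498830231508
post 75 [ 618.16936214 -216.28761572   63.22676782]
tray rim 728 ((443.70733642578125, -66.6329574584961), (149.9410858154297, 169.82113647460938), 14.323537826538086)
tray floor 5663 ((440.157470703125, -79.43240356445312), (238.3358154296875, 278.20947265625), 0.03602314740419388)
[{'location': [369.4, 152.8], 'p': 0.81}]
[{'location': [288.4, 250.4], 'p': 0.86}]
side roll 595 [[ 590.14680908 -243.50801575]
 [ 640.49398193 -192.62829102]] (616.8214111328125, -217.7447509765625) 28.53740882873535 48.85287195107196
post 83 [ 616.24717761 -218.7925534    63.25008503]
tray rim 903 ((442.157470703125, -67.28884887695312), (151.2601776123047, 172.7212677001953), 14.361824989318848)
tray floor 5159 ((436.429443359375, -83.37722778320312), (237.3460235595703, 267.8740234375), 3.284693717956543)
[{'location': [357.4, 262.3], 'p': 0.92}]
[{'location': [223.7, 255.8], 'p': 0.9}]
```

The pictures show the narrow roll as the right-hand reel (composite 292,120; post end showing), at about (617, -217). The tray is at about (443, -67), with the can in its upper-left corner. I'll move above the roll now.

>>> apply_moves(steps=[[[0,0,0],[-4.06,-3.86,0],-1],[[0,0,0],[-4.06,-3.86,0],-1],[[0,0,0],[-4.06,-3.86,0],-1],[[0,0,0],[-4.06,-3.86,0],-1],[[0,0,0],[-4.06,-3.86,0],-1],[[0,0,0],[-4.06,-3.86,0],-1],[[0,0,0],[-4.06,-3.86,0],-1],[[0,0,0],[-4.06,-3.86,0],-1],[[0,0,0],[-4.06,-3.86,0],-1],[[0,0,0],[-4.06,-3.86,0],-1],[[0,0,0],[-4.06,-3.86,0],-1],[[0,0,0],[-4.06,-3.86,0],-1],[[0,0,0],[-4.06,-3.86,0],-1],[[0,0,0],[-4.06,-3.86,0],-1],[[0,0,0],[-4.06,-3.86,0],-1],[[0,0,0],[-4.06,-3.86,0],-1],[[0,0,0],[0,0,0],-1],[[0,0,0],[0,0,0],-1]], squeeze=30)

```text
clock: 3.05
position: [616.2, -215.5, 207.0]
eef_rot: [-0.365, -3.119, -0.001]
force: [-0.6, -0.2, -0.4]
width: 1.001
gripper_force: 0.0
```

```bash
cat > c.py <<'E'
from h import *
import sys
d,P,M,f=cap("wrist"); X,Y,Z=P[...,0],P[...,1],P[...,2]
for lo,h in((45,49),(60,64)):
    m=(abs(Z-h)<4)&(np.hypot(X-617,Y+217)<45); p=P[m][:,:2].astype(np.float32)
    if len(p)>5: print(h,len(p),cv2.minEnclosingCircle(p),p.mean(0),np.median(Z[m]))
cv2.imwrite("pics/w.png",d["image"])
s=bot.state(); R=cv2.Rodrigues(s["eef_rot"])[0]; print(s["clock"],s["position"],s["eef_rot"],s["q"].round(2),R.round(3))
for t in ([617,-217,23],[440,-74,40]): print(R.T@(np.array(t)-s["position"]))
E
python3 c.py
```

```text
49 1675 ((615.9226684570312, -216.4672088623047), 27.921493530273438) [ 614.5395 -216.0098] 50.577177089144755
64 234 ((616.5275268554688, -216.87112426757812), 8.74378490447998) [ 615.8444  -216.75804] 65.2581038948272
3.1 [ 616.12241113 -214.99481593  207.54351646] [-3.64374059e-01 -3.12006610e+00 -4.35726157e-04] [-0.46  0.44  0.29  1.43  0.   -0.23] [[-0.973  0.23  -0.   ]
 [ 0.23   0.973  0.   ]
 [ 0.     0.    -1.   ]]
[ -1.38098415  -1.79296263 184.5426199 ]
[203.812755    96.57762686 167.63828505]
```

>>> apply_moves(steps=[[[0,0,0],[-0.07,-0.12,3],-1],[[0,0,0],[0,0,4],-1],[[0,0,0],[0,0,4],-1],[[0,0,0],[0,0,3],-1],[[0,0,0],[0,0,2],-1],[[0,0,0],[0,0,1.5],-1],[[0,0,0],[0,0,0.9],-1],[[0,0,0],[0,0,0],-1],[[0,0,0],[0,0,0],-0.5],[[0,0,0],[0,0,0],0],[[0,0,0],[0,0,0],1],[[0,0,0],[0,0,0],1],[[0,0,0],[0,0,0],1],[[0,0,0],[0,0,0],1],[[0,0,0],[0,0,0],1],[[0,0,0],[0,0,0],1]], squeeze=30)

```text
clock: 5.1
position: [618.1, -217.8, 25.5]
eef_rot: [0.365, 3.117, -0.002]
force: [-1.1, -1.0, 10.9]
width: 0.194
gripper_force: 30.3
```

Run:
```python
from h import *
d,P,M,f=cap("side"); i=d["image"][170:340,260:440]
w=vision.capture("wrist")["image"]
cv2.imwrite("pics/g.png",np.hstack([cv2.resize(i,(400,378)),cv2.resize(w,(400,300),interpolation=cv2.INTER_AREA) if 0 else cv2.resize(w,(400,378))]))
s=bot.state(); print(s["position"],s["width"],s["force"],s["gripper_force"],s["ft_torque"])
```

```text
[ 618.063387   -217.76590165   25.5529128 ] 0.19043395508649047 [-0.25712357  0.79581408 10.74309993] 30.297280370380832 [-0.04252437  0.13518528 -0.03061464]
```

View pics/g.png

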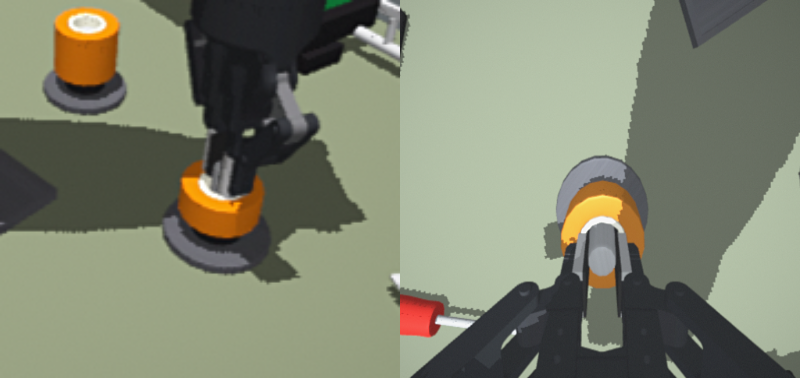

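The side crop shows the roll still on its spindle with the fingertips closed on the post above it (220,180), which doesn't fit the reported TCP height of 25. I'll measure the heights.

Run:
```python
from h import *
for n in ["side","wrist","top"]:
    d,P,M,f=cap(n); I=d["image"].astype(int); X,Y,Z=P[...,0],P[...,1],P[...,2]
    near=(np.hypot(X-617,Y+217)<60)&(Z>-5)
    am=near&(I[...,2]-I[...,0]>80)
    print(n,"amber",am.sum(),np.nanpercentile(P[am],[1,10,50,90,99],axis=0).round(1).tolist())
    if n=="side":
        for v in range(225,285,3): print(v,[(int(Z[v,u]) if Z[v,u]==Z[v,u] else None, 'A' if am[v,u] else ('k' if I[v,u].max()<70 else 'g')) for u in range(338,384,4)])
    if n=="wrist":
        p=P[near&(abs(Z-65)<3)]; print("post",len(p),p.mean(0) if len(p) else 0)
        near2=near&(np.hypot(X-617,Y+217)<30)
        print(np.histogram(Z[near2],bins=range(0,110,5)))
```

```text
side amber 721 [[588.5, -244.7, 25.4], [590.1, -243.5, 29.3], [601.1, -232.7, 45.6], [624.3, -205.1, 49.4], [638.4, -193.1, 50.2]]
225 [(1, 'g'), (0, 'g'), (0, 'g'), (0, 'g'), (95, 'k'), (95, 'k'), (118, 'k'), (119, 'k'), (116, 'k'), (115, 'k'), (137, 'k'), (143, 'k')]
228 [(0, 'g'), (0, 'g'), (0, 'g'), (0, 'g'), (87, 'g'), (88, 'k'), (105, 'k'), (113, 'k'), (111, 'g'), (101, 'g'), (132, 'k'), (140, 'k')]
231 [(0, 'g'), (-1, 'g'), (0, 'g'), (-1, 'g'), (84, 'g'), (85, 'k'), (100, 'k'), (107, 'k'), (0, 'g'), (98, 'k'), (129, 'k'), (136, 'k')]
234 [(2, 'g'), (0, 'g'), (0, 'g'), (0, 'g'), (79, 'k'), (78, 'k'), (96, 'k'), (102, 'k'), (102, 'k'), (119, 'k'), (124, 'k'), (132, 'k')]
237 [(0, 'g'), (0, 'g'), (0, 'g'), (0, 'g'), (73, 'k'), (72, 'k'), (94, 'k'), (97, 'k'), (107, 'k'), (114, 'k'), (121, 'k'), (123, 'k')]
240 [(0, 'g'), (0, 'g'), (1, 'g'), (0, 'g'), (67, 'k'), (66, 'k'), (88, 'g'), (91, 'k'), (102, 'k'), (111, 'k'), (114, 'k'), (103, 'k')]
243 [(0, 'g'), (0, 'g'), (0, 'g'), (49, 'A'), (61, 'k'), (64, 'g'), (81, 'g'), (84, 'k'), (99, 'k'), (105, 'k'), (101, 'k'), (97, 'k')]
246 [
[... 1600 characters left out ...]
k'), (8, 'g'), (8, 'g'), (7, 'g'), (6, 'k'), (8, 'k'), (7, 'k'), (7, 'k'), (7, 'k'), (7, 'k'), (7, 'k'), (0, 'g')]
wrist amber 4527 [[588.3, -242.2, 28.9], [589.6, -233.8, 38.1], [599.0, -214.1, 50.4], [631.7, -194.3, 51.3], [641.3, -190.5, 52.0]]
post 1397 [ 613.91338313 -216.4948536    65.16309824]
(array([   0,  679,  327,    0,    2,  148,  224,  299,  395, 1100, 3365,
        365,  708, 1022,  421,  450,  409,  725,  545, 1156, 1145]), array([  0,   5,  10,  15,  20,  25,  30,  35,  40,  45,  50,  55,  60,
        65,  70,  75,  80,  85,  90,  95, 100, 105]))
top amber 240 [[590.3, -237.8, 29.3], [592.4, -230.7, 44.9], [599.8, -207.1, 47.8], [613.8, -192.7, 50.3], [621.2, -189.0, 52.0]]
```

The roll hasn't moved: its top is still at z 49. The real fingertips sit about 20 mm behind the reported TCP. I'll open, rise a little and measure the fingertips directly.

>>> apply_moves(steps=[[[0,0,0],[0,0,0],-1],[[0,0,0],[0,0,0],-1],[[0,0,0],[0,0,0],-1],[[0,0,0],[0,0,0],-1],[[0,0,0],[0,0,-3],-1],[[0,0,0],[0,0,-3],-1],[[0,0,0],[0,0,-2],-1],[[0,0,0],[0,0,0],-1],[[0,0,0],[0,0,0],-1]])

```text
clock: 6.48
position: [616.5, -216.7, 102.4]
eef_rot: [-0.365, -3.119, -0.001]
force: [0.0, -0.8, -0.3]
width: 1.004
gripper_force: 0.0
```

Run:
```python
from h import *
s=bot.state(); R=cv2.Rodrigues(s["eef_rot"])[0]; p=s["position"]; print(s["clock"],p,s["width"],s["force"])
ims=[]
for n in ["side","wrist"]:
    d,P,M,f=cap(n); ims.append(d["image"]); Q=(P-p)@R
    m=(abs(Q[...,0])<20)&(Q[...,2]<60)&(Q[...,2]>-90)
    print(n)
    for a,b in((-70,-30),(30,70)):
        k=m&(Q[...,1]>a)&(Q[...,1]<b)&(P[...,2]>54); q=Q[k]
        print(a,len(q), np.percentile(q,[0,2,10,50,90,98,100],axis=0).round(1).tolist() if len(q) else 0)
cv2.imwrite("pics/g2.png",np.hstack([cv2.resize(ims[0][140:340,240:440],(400,400)),cv2.resize(ims[1],(400,400))]))
```

```text
6.475 [ 616.47323627 -216.74297896  102.39163034] 1.0037736916778708 [ 0.01867964 -0.77832035 -0.2691163 ]
side
-70 552 [[-12.2, -69.7, -90.0], [-7.7, -66.0, -89.5], [-4.3, -56.4, -86.7], [6.7, -52.8, -63.5], [11.2, -45.5, -46.0], [12.5, -42.0, -38.8], [13.5, -35.5, -36.3]]
30 502 [[-11.8, 37.0, -89.9], [-10.6, 41.2, -88.8], [-8.1, 42.3, -84.6], [2.8, 43.4, -65.4], [10.9, 49.1, -44.0], [12.0, 64.4, -38.9], [13.3, 69.4, -37.2]]
wrist
-70 4994 [[-12.1, -70.0, -90.0], [-9.0, -66.9, -89.8], [-3.1, -61.0, -88.8], [8.6, -46.2, -73.6], [12.4, -42.4, -49.3], [13.7, -41.5, -42.1], [14.6, -36.7, -37.9]]
30 4997 [[-11.9, 37.3, -90.0], [-8.9, 41.8, -89.8], [-3.1, 42.7, -88.8], [8.6, 46.4, -73.6], [12.5, 61.4, -49.4], [13.7, 67.0, -42.0], [14.7, 70.0, -37.9]]
```

View pics/g2.png

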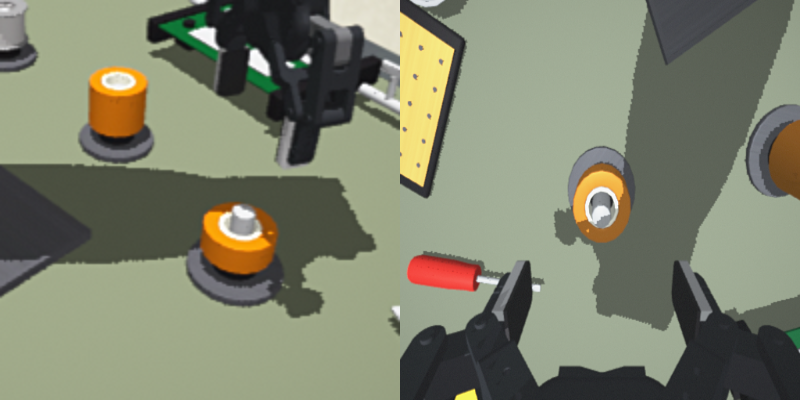

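The open fingertips are at about -38 along tool z rather than -13, so everything is offset about 25 mm. The roll is undisturbed. I'll descend with that corrected.

>>> apply_moves(steps=[[[0,0,0],[0,0,3],-1],[[0,0,0],[0,0,3],-1],[[0,0,0],[0,0,2],-1],[[0,0,0],[0,0,1.5],-1],[[0,0,0],[0,0,0.9],-1],[[0,0,0],[0,0,0],-1],[[0,0,0],[0,0,0],-0.6],[[0,0,0],[0,0,0],0],[[0,0,0],[0,0,0],1],[[0,0,0],[0,0,0],1],[[0,0,0],[0,0,0],1],[[0,0,0],[0,0,0],1]], squeeze=30)

```text
clock: 8.07
position: [617.4, -217.2, 0.6]
eef_rot: [0.365, 3.119, -0.001]
force: [-0.8, 1.5, 6.1]
width: 0.644
gripper_force: 32.0
```

Opening is about 55 mm, so it's holding the roll. Lifting straight up.

>>> apply_moves(steps=[[[0,0,0],[0,0,-0.5],1],[[0,0,0],[0,0,-1],1],[[0,0,0],[0,0,-1.5],1],[[0,0,0],[0,0,-2],1],[[0,0,0],[0,0,-2],1],[[0,0,0],[0,0,-2],1],[[0,0,0],[0,0,-1],1],[[0,0,0],[0,0,0],1],[[0,0,0],[0,0,0],1]])

```text
clock: 9.2
position: [616.6, -216.8, 98.8]
eef_rot: [-0.365, -3.119, -0.001]
force: [-0.2, -0.4, -0.2]
width: 0.644
gripper_force: 31.8
```

```bash
cat > e.py <<'E'
from h import *
s=bot.state(); R=cv2.Rodrigues(s["eef_rot"])[0]; p=s["position"]; print(s["clock"],p,s["width"],s["force"],s["gripper_force"])
ims=[]
for n in ["side","wrist"]:
    d,P,M,f=cap(n); ims.append(d["image"]); I=d["image"].astype(int)
    m=(np.hypot(P[...,0]-p[0],P[...,1]-p[1])<45)&(I[...,2]-I[...,0]>80)
    print(n,m.sum(),np.nanpercentile(P[m],[1,50,99],axis=0).round(1).tolist() if m.any() else 0)
    X,Y,Z=np.moveaxis(P,-1,0)
    m=(abs(Z-10)<2.5)&(X>320)&(X<560)&(Y<60)&(Y>-220)
    if n=="side" and m.any():print(cv2.minAreaRect(P[m][:,:2].astype(np.float32)))
print("to tray",R.T@(np.array([440,-72,p[2]])-p))
cv2.imwrite("pics/g3.png",np.hstack([cv2.resize(i,(400,300)) for i in ims]))
E
python3 e.py
```

```text
9.2 [ 616.55237121 -216.81669982   98.78112146] 0.644445581065169 [-0.17260692 -0.43211561 -0.15388089] 31.828042399138212
side 618 [[587.9, -240.5, 123.3], [595.0, -222.7, 143.4], [633.9, -191.8, 148.2]]
((442.25189208984375, -67.06961059570312), (150.8880157470703, 173.20669555664062), 14.40871810913086)
wrist 8560 [[587.6, -241.9, 127.7], [603.5, -214.0, 148.4], [640.0, -190.4, 149.8]]
to tray [205.19906976 100.1793515    0.23585713]
```

View pics/g3.png

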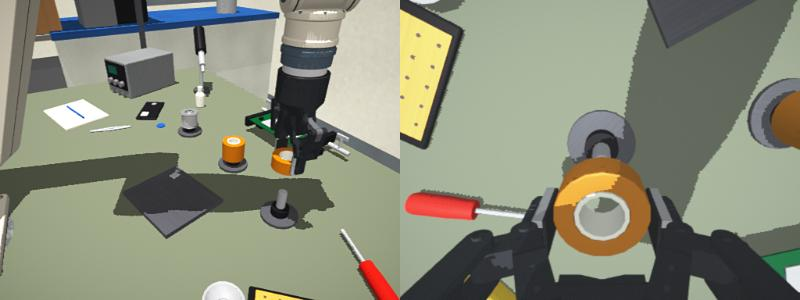

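The roll is held level and the post is clear; the underside is at about 123.5. Next I'll move over the tray and down to about 6 mm above its floor.

>>> apply_moves(steps=[[[0,0,0],[2,1,0],1],[[0,0,0],[3.5,1.7,0],1],[[0,0,0],[4.5,2.2,0],1],[[0,0,0],[4.5,2.2,0],1],[[0,0,0],[3.5,1.7,0],1],[[0,0,0],[2,1,0],1],[[0,0,0],[0.5,0.2,0],1],[[0,0,0],[0,0,2],1],[[0,0,0],[0,0,3],1],[[0,0,0],[0,0,3],1],[[0,0,0],[0,0,2],1],[[0,0,0],[0,0,1],1],[[0,0,0],[0,0,0.3],1],[[0,0,0],[0,0,0],1],[[0,0,0],[0,0,0],1]])

```text
clock: 11.18
position: [441.0, -72.6, -12.9]
eef_rot: [0.365, 3.119, -0.0]
force: [0.5, -0.0, -0.4]
width: 0.64
gripper_force: 31.8
```

```bash
python3 e.py
```

```text
11.175 [440.99951445 -72.57265611 -12.91590765] 0.6404824460877883 [ 0.48453784 -0.02008439 -0.44996508] 31.832701452076435
side 336 [[412.7, -98.7, 12.5], [422.7, -84.8, 33.5], [466.0, -51.0, 36.8]]
((442.3106384277344, -67.49032592773438), (151.17247009277344, 172.32012939453125), 14.388484954833984)
wrist 8773 [[411.9, -97.9, 15.7], [428.2, -69.8, 36.9], [464.7, -45.9, 38.3]]
to tray [ 1.10466267  0.32662309 -0.00137842]
```

>>> apply_moves(steps=[[[0,0,0],[0,0,0.3],1],[[0,0,0],[0,0,0.2],1],[[0,0,0],[0,0,0.1],1],[[0,0,0],[0,0,0.1],1],[[0,0,0],[0,0,0],1]])

```text
clock: 11.9
position: [440.4, -72.3, -19.5]
eef_rot: [0.365, 3.12, -0.0]
force: [-5.1, 1.5, 19.5]
width: 0.643
gripper_force: 33.5
```

It's in contact with the floor. I'll ease back slightly and release.

>>> apply_moves(steps=[[[0,0,0],[0,0,-0.05],1],[[0,0,0],[0,0,0],1],[[0,0,0],[0,0,0],-0.25],[[0,0,0],[0,0,0],-0.35],[[0,0,0],[0,0,0],-0.5],[[0,0,0],[0,0,0],-0.7],[[0,0,0],[0,0,0],-0.8],[[0,0,0],[0,0,0],-0.8],[[0,0,0],[0,0,-1],-0.8],[[0,0,0],[0,0,-2],-0.8],[[0,0,0],[0,0,-4],-0.8],[[0,0,0],[0,0,-4],-0.8],[[0,0,0],[0,0,-4],-0.8],[[0,0,0],[0,0,0],-0.8],[[0,0,0],[0,0,0],-0.8]])

```text
clock: 13.78
position: [440.2, -72.3, 130.0]
eef_rot: [0.365, 3.12, -0.0]
force: [-0.3, -0.1, -0.4]
width: 0.899
gripper_force: 0.0
```

```bash
python3 e.py
```

```text
13.775 [440.23128161 -72.26768091 129.98929413] 0.8991607302306968 [-0.30633288 -0.07244194 -0.3896416 ] 0.0
side 667 [[412.4, -100.6, 5.7], [434.1, -89.5, 27.9], [464.4, -48.6, 30.5]]
((442.166748046875, -67.66922760009766), (151.77572631835938, 172.70516967773438), 14.355687141418457)
wrist 2041 [[411.6, -98.6, 10.3], [433.3, -71.0, 30.6], [464.5, -46.1, 32.1]]
to tray [ 2.86790553e-01  2.07112119e-01 -5.38244068e-05]
```

View pics/g3.png

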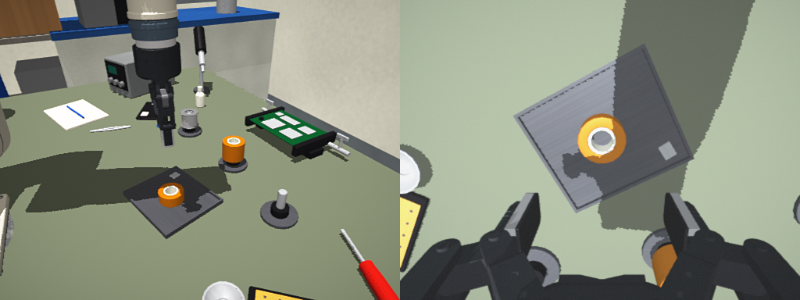

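The roll lies flat inside the tray (side picture 171,195) with its top at about 29. The other two reels are on their spindles and the gripper is clear.

```bash
python3 -c "
from bench import ticket; print(ticket.sign_off())"
```

```text
the job is handed in; nothing more can be done
None
```

The narrow roll is lying flat in the tray, the wide roll and solder reel are still on their spindles, and the job was handed in at about 14 s; the first grasp closed on the bare post because the fingertips sit about 25 mm behind the stated TCP, and the second, corrected for that, worked.

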